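# Park the pH electrode arm and clear the sample beaker

### The arm

A 6-joint arm with a two-finger parallel gripper is mounted at the origin on the work surface. World frame = base frame: x ahead of the robot, y to its left, z up, the work surface at z = 0. Lengths are in mm, angles in rad, forces in N, time in s.
With the tool pointing down it reaches from about 350 to 875 mm from the base axis. Payload 4.2 kg.
Tool frame: the origin (TCP) lies at the very end of the fingers, on their centre line; the grasp point (between the pads) lies 19 mm behind it (arm.tcp_to_grasp is the x of the grasp point in the tool frame, in mm); x points along the fingers, z is the direction in which the jaws open and shut, and the axes are right-handed (so a half turn about x gives the same grasp; the last joint's range is limited). The gripper opens to 85 mm and grips with 20 to 120 N. Pads are 22 mm wide; open, the fingers measure 114 mm over their backs; the gripper's body (76 mm by 85 mm) begins 54 mm behind the grasp point. The pads swing forward as they close: fully open they stand 13 mm farther back than shut.
Start: joints at [1.481, 0.385, 0.008, 0, -1.194, -0.259], TCP at [213.574, 587.355, 231.312] pointing down, gripper open.
Joint ranges: [-3.14, 3.14], [-1.21, 2.06], [-1.07, 1.41], [-3.16, 2.05], [-2.99, -0.16], [-3.1, 3.1]. Speed limits (rad/s): [2.79, 2.79, 3.14, 3.14, 3.14, 3.14].

### API

Orientations are given as a unit quaternion [x, y, z, w].
In Python, from bench import status, get_image, job, arm gives the robot as it stands.
- The arm moves only by the tool apply_moves, never from a script. Its argument "targets" is text: rows parted by semicolons, each of 5 numbers parted by spaces: the shift along the tool's x, y, z in mm, then the turn about the tool's x in degrees, then the gripper's target within -1 to 1 (shut at 1, half-way at 0, fully open at -1). In form: dx dy dz spin hand; .... A call has 1 to 10 rows; each row is the pose to reach, as a shift and turn from the pose commanded when the call began, along the tool's axes at that moment; what a row does not reach only later rows make up. A row lasts 1/12 s, in which the tool goes at most 41.7 mm and 7.16 degrees, less where a joint would pass 70% of its speed; a pose out of reach is approached as far as the arm can. A call with a gripper value outside its range is refused whole. The fingers move at their own pace and stop on an object; the grip force is fixed at half the most. Time passes only in rows, so rows that repeat a pose let the fingers close. It gives the time, the measured TCP pose, the force and the opening at its end, in the units of the state.
- status.read_state(): the state, without advancing time (a new reading comes with each control period).
- get_image(name): name is "side" or "top" or "wrist"; returns a dict with "img" (420x560x3 uint8, red, green, blue), "mtx" (3x3 intrinsics, pixels), "k1" (the pictures are not rectified: a ray, as slopes to the right and down, at radius r is drawn at 1 + k1 r^2 times it, then the intrinsics apply), "world_from_camera" (4x4, takes a point from camera to world coordinates). Camera axes: x right, y down, z forward; pixel columns grow to the right and rows downward; lengths in mm; the calibration is good to about 2 mm. A picture is of the moment at which its call begins. There is no depth.
- job.job_done(): hands the job in, once; it reports no verdict.
The state is a dict: "clock": time; "joints": joint angles; "joint_vel": joint speeds; "joint_efforts": joint torques, N m; "position": TCP position; "ee_rot": TCP orientation; "contact_force": force on the tool from outside, world axes, zero at the start; "wrist_torque": the same for the moment, N m; "gripper_width": finger opening in mm.
Only numpy, scipy, OpenCV 4.12 (cv2) and the standard library are available. Lean on these libraries where they do the work, as an engineer would, in place of code of your own. Each camera call takes 0.05 s, during which the arm holds its last target.

### The job

The measurement is finished: by its yellow side handle, swing the meter's blue electrode arm up out of the beaker and over until it rests back on its stop by itself, without touching the electrode, flinging the arm or shifting the beaker. Then move the beaker onto the white tile, setting it down gently, upright and with its whole foot on the tile. Leave the bottle, the jar and the small purple basket where they are.

Things in the scene. Friction and masses are not known exactly. Their poses are not given: they have to be found in the camera images.
- meter: Grey-white pH meter with electrode stand, fixed to the bench. Origin on the bench directly under the arm's hinge. Its +y points from the hinge to the meter's case (case: 50 to 300 mm along +y, -85 to +85 mm in x, up to 76 mm high, display on the +x side); its -y is where the electrode arm reaches out when lowered; z up.
- swing_arm (a joint): Hinge of the blue electrode arm (rad): 0 = lowered, electrode upright in the beaker; 1.571 = resting on its rear stop over the meter's case, electrode level. It balances near 0.93: before that it falls back, beyond it it falls over to the rear stop by itself, slowed by a damped hinge. Arm about 0.26 kg; a level push of 2 to 4 N on the handle moves it.
- handle (a point): Middle of the free part of the yellow handle, a round bar 12 mm in diameter and 56 mm long, parallel to the hinge axis, that sticks out of the bar towards the meter's -x, 145 mm from the hinge (about 153 mm above the bench when lowered). This point is 34 mm from the bar's side face and 22 mm from the handle's free end. It moves with the arm.
- hinge (a point): Point on the level hinge axis (along the meter's x), in the middle of the bar's width, 60 mm above the bench; its axes are the meter's. At joint 0 the bar (160 mm long, 12 x 14 mm, with a 34 mm wide end clamp) rises from here at 40 degrees above level towards the meter's -y; that angle grows with the joint, so the bar is vertical at 0.87.
- electrode_tip (a point): Lower tip of the fragile blue glass electrode (12 mm diameter, 115 mm long, with a 16 mm wide black cap above, 160 mm in all) clamped to the end of the arm, on the meter's +x side of the bar (18 mm from the bar's mid-plane). When the arm is lowered the tip is 33 mm above the bench, inside the beaker. Do not touch it.
- beaker: The small open clear-bluish beaker in which the electrode stands, loose and empty, straight-sided, 52 mm outside diameter, 70 mm high, about 90 g, wall 3 mm; z is its axis, origin at the centre of its underside.
- beaker_mid (a point): Centre of the beaker, half-way up (35 mm above its underside).
- tile: White ceramic tile, fixed on the bench, 110 x 110 mm, 6 mm thick; origin at the centre of its underside, x and y along its edges.
- buffer_mid (a point): Centre of the white bottle with blue cap, 48 mm diameter, 100 mm high, loose; leave it alone.
- jar_mid (a point): Centre of the amber jar with black cap, 52 mm diameter, 70 mm high, loose; leave it alone.
- basket_mid (a point): Centre of the open purple plastic basket, 110 x 150 x 70 mm, loose; leave it alone.
Things that resemble listed ones, but are neither listed nor needed, are in the scene too. What is shaped like the beaker but red is not meant. Leave any orange look-alike of the tile alone.

How it is judged (in metres and radians):
On the way, in this order (a step that is already met when the one before it is completed fails the run):
1. the arm lies back near its rear stop (joint above 1.45 rad), the beaker still in its place (value of joint swing_arm above 1.45 rad and distance of beaker_mid from where it was at the start of the episode below 0.015 m), for 0.3 s.
2. the beaker stands upright on the tile (x of beaker_mid in the frame of tile between -0.032 and 0.032 m and y of beaker_mid in the frame of tile between -0.032 and 0.032 m and z of beaker_mid in the frame of tile between 0.036 and 0.046 m and angle between beaker_mid's own z axis and vertical below 0.1 rad and value of joint swing_arm above 1.45 rad), for 0.2 s.
At the end, for the whole second after the job is handed in: The arm rests back on its rear stop (joint above 1.45 rad) and the beaker stands upright (within 0.1 rad) on the tile, its centre within 32 mm of the tile's centre along each edge direction, released (all of step 2); the robot touches nothing.
It fails at once if the beaker is shifted more than 15 mm before the arm is past its balance point (value of joint swing_arm below 1.1 rad and distance of beaker_mid from where it was at the start of the episode above 0.015 m).
It fails at once if the robot touches the glass electrode (over 0.5 N) (contact force between any of swing_arm_c3, swing_arm_c4 and the fingers above 0.5 N or contact force between any of swing_arm_c3, swing_arm_c4 and the arm above 0.5 N).
It fails at once if the arm is flung (over 3 rad/s) (velocity of joint swing_arm above 3 rad/s).
It fails at once if the beaker is dropped (let go with its underside more than 20 mm above the bench) or tipped more than 0.6 rad ((contact force between beaker and anything else below 0.02 N and height (world z) of beaker_mid above 0.055 m) or angle between beaker_mid's own z axis and vertical above 0.6 rad).
It fails at once if the white bottle, the amber jar or the basket is moved more than 20 mm (distance of any of buffer_mid, jar_mid, basket_mid from where it was at the start of the episode above 0.02 m).
It also fails if it takes over 64 s, if anything falls off the work surface, if the arm or the gripper's body presses on something with over 40 N, if the wrist force passes 120 N, or if a joint passes its speed limit or range.

## Working session

There is one attempt and no reset: what is moved stays moved. The work goes in short steps, Python scripts to look and compute and a tool call to move; the robot and the scene stay as the last step left them, time stands still between calls to the robot, and variables do not carry over. Pictures are saved under pics/ and viewed, and the job is handed in when it is done.

Besides the shell and the picture viewer there is one more tool, called after "Call:" as name(argument=value, ...) on one line, values as JSON. apply_moves: Moves the arm, as the interface text tells. Its arguments: {"type":"object","properties":{"targets":{"type":"string"}},"required":["targets"]}

```bash
ls; mkdir -p pics
python3 - <<'E'
from bench import status,get_image,arm
import cv2,json
print(status.read_state()); print([a for a in dir(arm) if a[0]!='_'], arm.tcp_to_grasp)
for n in ["side","top","wrist"]:
    d=get_image(n); cv2.imwrite(f"pics/{n}0.png",d["img"][:,:,::-1]); print(n,d["mtx"],d["k1"],d["world_from_camera"])
E
```

```text
pics
{'clock': 0.0, 'joints': array([ 1.48059538e+00,  3.85549881e-01,  6.59080416e-03, -5.03853164e-04,
       -1.19402465e+00, -2.58633373e-01]), 'joint_vel': array([-0.00020875, -0.00110715, -0.00012313, -0.00030322,  0.00106342,
        0.00137964]), 'joint_efforts': array([-6.08408627e-04, -3.92285013e+01,  1.88403726e+01,  4.18639228e+00,
       -4.55453672e-03, -8.45890526e-06]), 'position': array([213.38594748, 586.7976529 , 230.21120972]), 'ee_rot': array([-0.57859292, -0.40510866,  0.57984377, -0.40607685]), 'contact_force': array([-0.34076391,  0.00916023,  0.58762855]), 'wrist_torque': array([-0.02274475,  0.03777145,  0.02031142]), 'gripper_width': 85.25977603489774}
['IKError', 'tcp_to_grasp'] -18.700000000000003
side [[398.33502079   0.         274.63880138]
 [  0.         398.33502079 208.43187617]
 [  0.           0.           1.        ]] -0.07591866364086881 [[ 9.90504035e-01 -7.92647928e-02  1.12333649e-01  3.56997669e+02]
 [-1.37461596e-01 -5.85610093e-01  7.98852382e-01 -1.02987330e+03]
 [ 2.46285022e-03 -8.06708071e-01 -5.90945025e-01  8.26084580e+02]
 [ 0.0000
[... 202 characters left out ...]
056829534 [[-2.58777498e-02 -9.99103274e-01  3.35110340e-02  4.43204576e+02]
 [-9.99660854e-01  2.57652174e-02 -3.78562913e-03 -4.57865171e+01]
 [ 2.91881539e-03 -3.35976325e-02 -9.99431178e-01  1.50432620e+03]
 [ 0.00000000e+00  0.00000000e+00  0.00000000e+00  1.00000000e+00]]
wrist [[318.27801839   0.         275.12589899]
 [  0.         318.27801839 212.54292659]
 [  0.           0.           1.        ]] -0.0376178443840498 [[-3.42524213e-01 -8.90236694e-01 -3.00259541e-01  2.90850698e+02]
 [-9.39505733e-01  3.25402503e-01  1.06968168e-01  5.57893911e+02]
 [ 2.47821820e-03  3.18734747e-01 -9.47840714e-01  3.72540462e+02]
 [ 0.00000000e+00  0.00000000e+00  0.00000000e+00  1.00000000e+00]]
```

View pics/side0.png

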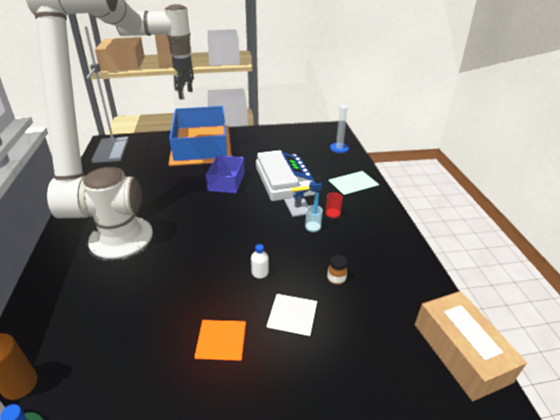

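View pics/top0.png

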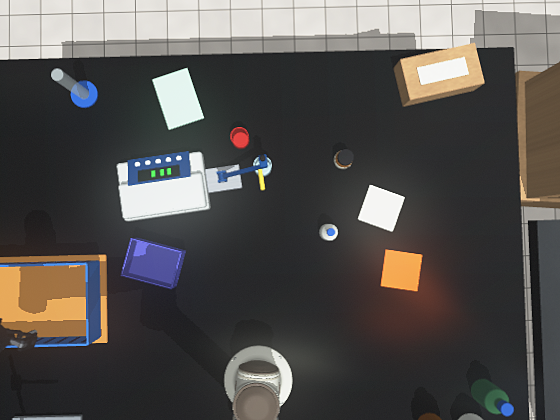

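View pics/wrist0.png

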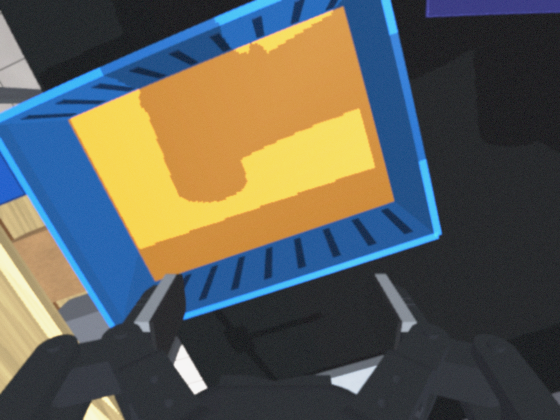

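```bash
cat > h.py <<'E'
import numpy as np,cv2
from bench import status,get_image
def ray(d,uv):
    k=d["mtx"];x=(uv[0]-k[0,2])/k[0,0];y=(uv[1]-k[1,2])/k[1,1]
    rd=np.hypot(x,y);r=rd
    for _ in range(20): r=rd/(1+d["k1"]*r*r)
    s=r/rd if rd>0 else 1
    T=d["world_from_camera"];v=T[:3,:3]@np.array([x*s,y*s,1]);return T[:3,3],v
def plane(d,uv,z):
    o,v=ray(d,uv);return o+v*(z-o[2])/v[2]
def proj(d,p):
    T=d["world_from_camera"];c=T[:3,:3].T@(np.array(p)-T[:3,3]);x,y=c[0]/c[2],c[1]/c[2];f=1+d["k1"]*(x*x+y*y)
    return np.array([x*f*d["mtx"][0,0]+d["mtx"][0,2],y*f*d["mtx"][1,1]+d["mtx"][1,2]])
def tri(d1,a,d2,b):
    o1,v1=ray(d1,a);o2,v2=ray(d2,b);A=np.stack([v1,-v2],1);t=np.linalg.lstsq(A,o2-o1,rcond=None)[0]
    p,q=o1+v1*t[0],o2+v2*t[1];return (p+q)/2,np.linalg.norm(p-q)
E
python3 - <<'E'
import cv2
for n,(x0,x1,y0,y1) in {"top":(110,420,100,240),"side":(240,370,130,240)}.items():
    i=cv2.imread(f"pics/{n}0.png")[y0:y1,x0:x1]; s=int(min(780/(x1-x0),590/(y1-y0))*10)/10
    cv2.imwrite(f"pics/{n}0z.png",cv2.resize(i,None,fx=s,fy=s,interpolation=cv2.INTER_CUBIC)); print(n,s)
i=cv2.imread("pics/top0.png")[120:220,190:300]
cv2.imwrite("pics/top0zz.png",cv2.resize(i,None,fx=5,fy=5,interpolation=cv2.INTER_CUBIC))
E
```

```text
top 2.5
side 5.3
```

View pics/top0zz.png

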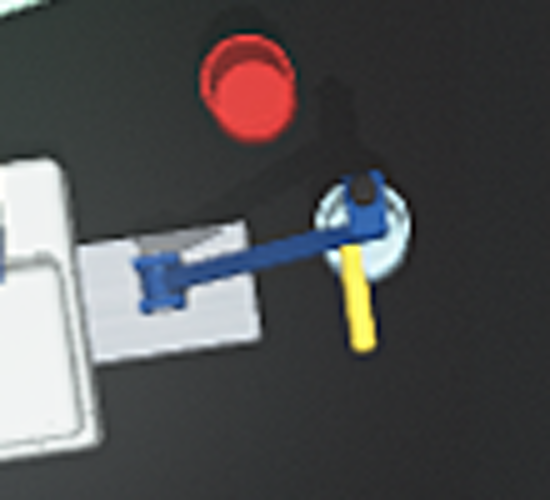

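View pics/side0z.png

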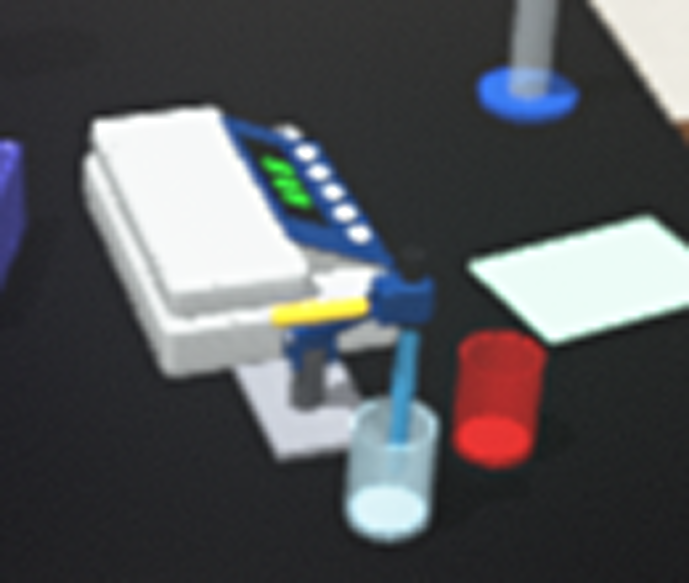

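View pics/top0z.png

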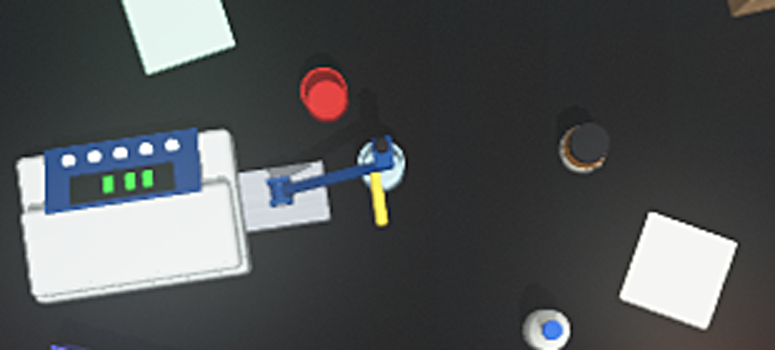

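Seen from above: the electrode's beaker is the clear bluish one at about (262,165). The red look-alike at (240,137) is ruled out. The handle runs from (260,169) to (263,190). The white tile is at (382,208); the orange one (402,270) and the mint sheet (178,98) are not 110 mm white tiles.

Run:
```python
from h import *
D={n:get_image(n) for n in("top","side")}
def comp(m,near,r=40):
    n,l,s,c=cv2.connectedComponentsWithStats(m.astype(np.uint8)); 
    i=min((i for i in range(1,n) if s[i,4]>15),key=lambda i:np.hypot(*(c[i]-near))); return l==i
E={}
for n,nr in(("top",(262,180)),("side",(300,189))):
    h=cv2.cvtColor(D[n]["img"],cv2.COLOR_RGB2HSV); m=comp((abs(h[...,0].astype(int)-27)<6)&(h[...,1]>120)&(h[...,2]>110),nr)
    ys,xs=np.nonzero(m);P=np.c_[xs,ys].astype(np.float32);vx,vy,x0,y0=cv2.fitLine(P,2,0,.01,.01).ravel()
    t=(P-[x0,y0])@[vx,vy];e=[(x0+vx*k,y0+vy*k) for k in (t.min()-.5,t.max()+.5)];print(n,len(P),e);E[n]=e
top=D["top"]
for a in E["top"]: print("plane153",plane(top,a,153).round(1))
for i in(0,1):
  for j in (0,1): print(i,j,tri(top,E["top"][i],D["side"],E["side"][j]))
# hinge from clamp
h=plane(top,(222.4,176.4),67);print("hinge",h)
# case corners
img=top["img"];hsv=cv2.cvtColor(img,cv2.COLOR_RGB2HSV)
# tile
w=(hsv[...,1]<30)&(hsv[...,2]>190);m=comp(w,(382,208)).astype(np.uint8)
c=cv2.findContours(m,0,2)[0][0];R=cv2.minAreaRect(c);print("tile rect",R)
print("tile c",plane(top,R[0],6).round(1)); B=cv2.boxPoints(R);print([plane(top,b,6).round(1)[:2] for b in B])
# side tile
hs=cv2.cvtColor(D["side"]["img"],cv2.COLOR_RGB2HSV);m=comp((hs[...,1]<40)&(hs[...,2]>180),(293,314)).astype(np.uint8)
c=cv2.findContours(m,0,2)[0][0];q=cv2.approxPolyDP(cv2.convexHull(c),5,True)[:,0];print(q,np.mean([plane(D["side"],p,6) for p in q],0))
print("bottle",plane(top,(330.5,232),100),"jar",plane(top,(344,158),70), "red",plane(top,(240,138),0))
# beaker mask
b=(hsv[...,0]>85)&(hsv[...,0]<112)&(hsv[...,1]>15)&(hsv[...,1]<130)&(hsv[...,2]>70)
m=comp(b,(264,170));ys,xs=np.nonzero(m);print("beaker px",xs.min(),xs.max(),ys.min(),ys.max(),len(xs))
for n in("top","side"):
  print(n,'steel',[proj(D[n],p).round(1) for p in ((600,0,0),)])
```

```text
top 97 [(np.float32(259.283), np.float32(168.30434)), (np.float32(262.56183), np.float32(190.42218))]
side 58 [(np.float32(291.42615), np.float32(189.25107)), (np.float32(308.6556), np.float32(187.6047))]
plane153 [603.1 -22.3 153. ]
plane153 [543.5 -29.6 153. ]
0 0 (array([577.62750781, -19.2983452 , 147.88487588]), np.float64(52.19386126553903))
0 1 (array([604.12594116, -22.33488599, 150.25264887]), np.float64(1.3426143636602899))
1 0 (array([546.30583352, -29.98096368, 154.11095275]), np.float64(5.806548137102692))
1 1 (array([571.66352847, -35.27710177, 160.67296556]), np.float64(58.3998519126161))
hinge [592.86149821  84.88054673  67.        ]
tile rect ((380.8461608886719, 207.73077392578125), (37.467872619628906, 36.862464904785156), 19.653823852539062)
tile c [ 494.  -377.5    6. ]
[array([ 463. , -305.6]), array([ 565.2, -345.8]), array([ 525. , -449.5]), array([ 422.9, -409.1])]
[[277 294]
 [316 301]
 [309 335]
 [267 326]] [ 494.98007462 -379.79831084    6.        ]
bottle [ 427.0037773  -214.51971894  100.        ] jar [ 636.28510207 -262.91768388   70.        ] red [713.66270309  35.76832619   0.        ]
beaker px 261 271 157 176 108
top steel [array([252.9, 175.6])]
side steel [array([303.5, 221.5])]
```

```bash
cat >> h.py <<'E'
from scipy.spatial.transform import Rotation as Ro
def shift(*targets):
    s=status.read_state();R=Ro.from_quat(s["ee_rot"]).as_matrix()
    print("t",round(s["clock"],2),"pos",s["position"].round(1),"jaw yaw",round(np.degrees(np.arctan2(R[1,2],R[0,2])),1),"w",round(s["gripper_width"],1),"F",s["contact_force"].round(2))
    for t in targets: print(t,"->",(R.T@(np.array(t)-s["position"])).round(1))
E
python3 - <<'E'
from h import *
s=status.read_state();R=Ro.from_quat(s["ee_rot"]).as_matrix();print(R.round(3))
d=get_image("wrist");print("cam in tool",R.T@(d["world_from_camera"][:3,3]-s["position"]))
shift((213,587,330),(400,200,330),(550,-90,330))
E
```

```text
[[-0.     0.94  -0.342]
 [-0.001 -0.342 -0.94 ]
 [-1.     0.     0.001]]
cam in tool [-142.19807883   82.71772101    1.04339898]
t 0.3 pos [213.5 587.2 230.9] jaw yaw -110.0 w 85.7 F [0.11 0.52 0.2 ]
(213, 587, 330) -> [-99.1  -0.4   0.4]
(400, 200, 330) -> [-98.8 307.6 300.2]
(550, -90, 330) -> [-98.6 547.7 521.5]
```

Call:
apply_moves(targets="-40 0 0 0 1;-80 0 0 0 1;-100 0 0 0 1;-100 28 27 7 1;-100 56 54 14 1;-100 84 81 21 1;-100 112 108 28 1;-100 140 135 35 1;-100 168 162 42 1;-100 196 189 49 1")

```text
clock: 1.13
position: [333.5, 340.8, 331.5]
ee_rot: [0.696, 0.127, -0.695, 0.127]
contact_force: [0.7, 0.5, 1.1]
gripper_width: 0.2
```

Run:
```python
from h import *
shift((550,-100,330))
```

```text
t 1.13 pos [333.5 340.8 331.5] jaw yaw -159.3 w 0.2 F [0.72 0.51 1.13]
(550, -100, 330) -> [  1.3 488.9 -46.7]
```

Call:
apply_moves(targets="0 40 -4 7 1;0 80 -8 13 1;0 120 -12 13 1;0 160 -16 13 1;0 200 -20 13 1;0 240 -24 13 1;0 280 -28 13 1;0 320 -32 13 1;0 360 -36 13 1;0 400 -40 13 1")

```text
clock: 1.97
position: [514.4, -18.4, 331.6]
ee_rot: [0.706, 0.049, -0.705, 0.049]
contact_force: [0.8, 0.3, 0.4]
gripper_width: -0.1
```

Run:
```python
from h import *
shift((557,-90,330),(557,-90,140))
```

```text
t 1.97 pos [514.4 -18.4 331.6] jaw yaw -172.0 w -0.1 F [0.78 0.33 0.43]
(557, -90, 330) -> [  1.6  76.9 -32.2]
(557, -90, 140) -> [191.6  76.9 -32.1]
```

Call:
apply_moves(targets="0 39 -16 0 1;0 77 -32 0 1;0 77 -32 0 1;40 77 -32 0 1;80 77 -32 0 1;120 77 -32 0 1;155 77 -32 0 1;185 77 -32 0 1;192 77 -32 0 1;192 77 -32 0 1")

```text
clock: 2.8
position: [555.0, -88.2, 137.2]
ee_rot: [-0.703, -0.049, 0.707, -0.049]
contact_force: [0.5, -0.1, 0.6]
gripper_width: 0.2
```

Run:
```python
from h import *
shift((560,-45,140))
d=get_image("side");i=d["img"][100:260,210:390,::-1];cv2.imwrite("pics/s1.png",cv2.resize(i,None,fx=3.6,fy=3.6,interpolation=2))
d=get_image("wrist");cv2.imwrite("pics/w1.png",d["img"][:,:,::-1])
```

```text
t 2.8 pos [555.  -88.2 137.2] jaw yaw -172.0 w 0.2 F [ 0.49 -0.08  0.57]
(560, -45, 140) -> [ -2.8 -42.1 -10.9]
```

View pics/s1.png

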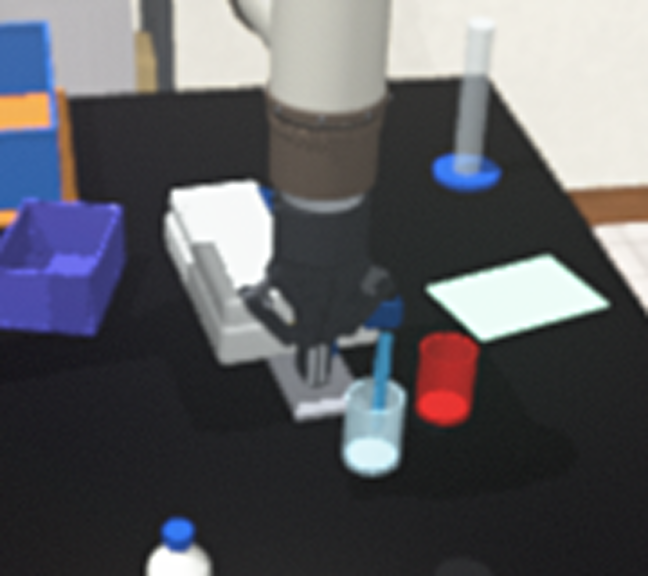

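View pics/w1.png

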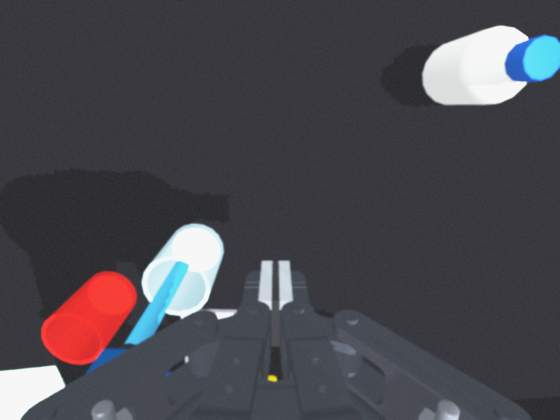

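Call:
apply_moves(targets="0 -8 -5 0 1;0 -16 -5 0 1;0 -24 -5 0 1;0 -32 -5 0 1;0 -38 -5 0 1;-4 -44 -5 0 1;-10 -50 -5 0 1;-15 -55 -5 0 1;-20 -60 -5 0 1;-24 -65 -5 0 1")

```text
clock: 3.73
position: [552.3, -22.7, 164.1]
ee_rot: [0.706, 0.049, -0.705, 0.049]
contact_force: [0.2, -3.1, 0.9]
gripper_width: 0.1
```

Run:
```python
from h import *
shift()
a=[]
for n,c in(("side",(100,260,210,390)),("top",(120,240,160,320))):
    d=get_image(n);i=d["img"][c[0]:c[1],c[2]:c[3],::-1];a.append(cv2.resize(i,(400,360),interpolation=2))
cv2.imwrite("pics/p2.png",np.hstack(a))
```

```text
t 3.73 pos [552.3 -22.7 164.1] jaw yaw -172.0 w 0.1 F [ 0.23 -3.05  0.86]
```

View pics/p2.png

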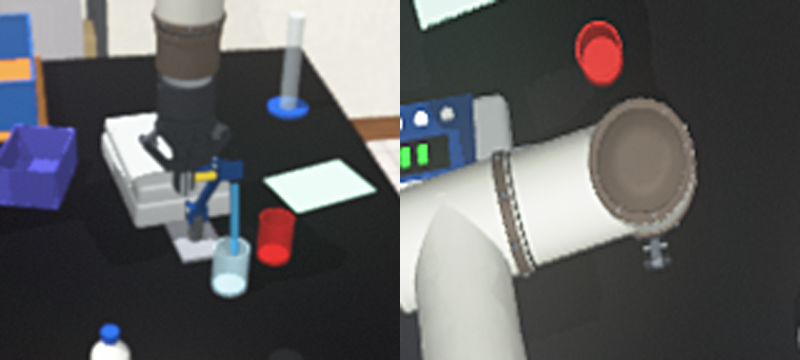

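Call:
apply_moves(targets="-5 -7 0 0 1;-9 -14 0 0 1;-13 -21 0 0 1;-16 -28 0 0 1;-19 -35 0 0 1;-21 -42 0 0 1;-23 -49 0 0 1;-25 -56 0 0 1;-26 -63 0 0 1;-27 -70 0 0 1")

```text
clock: 4.67
position: [542.1, 47.2, 190.1]
ee_rot: [-0.705, -0.05, 0.706, -0.049]
contact_force: [0.9, -2.0, 0.5]
gripper_width: 0.1
```

Run:
```python
from h import *
shift()
a=[]
for n,c in(("side",(100,260,210,390)),("wrist",(0,420,0,560))):
    d=get_image(n);i=d["img"][c[0]:c[1],c[2]:c[3],::-1];a.append(cv2.resize(i,(400,340),interpolation=2))
cv2.imwrite("pics/p3.png",np.hstack(a))
```

```text
t 4.67 pos [542.1  47.2 190.1] jaw yaw -172.0 w 0.1 F [ 0.95 -1.99  0.52]
```

View pics/p3.png

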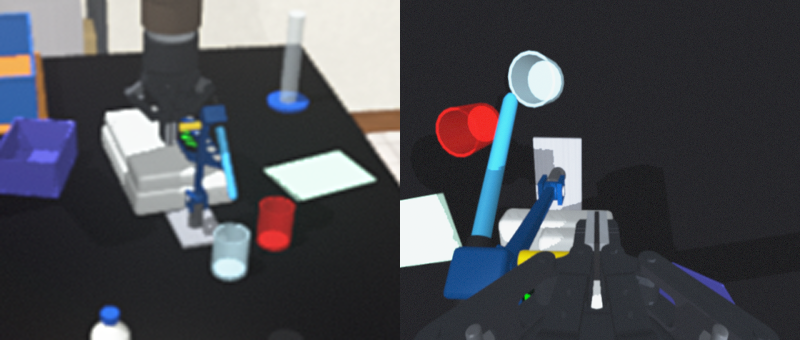

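Call:
apply_moves(targets="-1 -6 0 0 1;-2 -12 0 0 1;-2 -18 0 0 1;-2 -24 0 0 1;-1 -29 0 0 1;-1 -34 0 0 1;0 -39 0 0 1;0 -44 0 0 1;1 -49 0 0 1;2 -54 0 0 1")

```text
clock: 5.6
position: [534.9, 100.3, 188.2]
ee_rot: [0.705, 0.049, -0.705, 0.049]
contact_force: [-0.6, 0.1, 0.2]
gripper_width: -0.0
```

Run:
```python
from h import *
shift()
a=[]
for n,c in(("side",(100,260,210,390)),("wrist",(0,420,0,560))):
    d=get_image(n);i=d["img"][c[0]:c[1],c[2]:c[3],::-1];a.append(cv2.resize(i,(400,340),interpolation=2))
cv2.imwrite("pics/p4.png",np.hstack(a))
```

```text
t 5.6 pos [534.9 100.3 188.2] jaw yaw -172.0 w -0.0 F [-0.61  0.06  0.24]
```

View pics/p4.png

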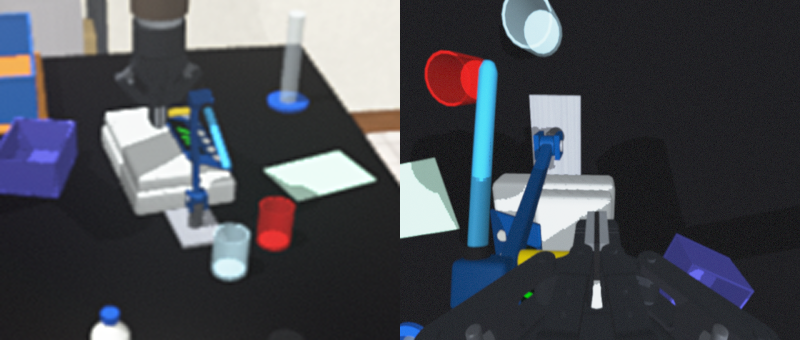

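Call:
apply_moves(targets="0 20 0 0 1;0 40 0 0 1;-20 60 0 0 1;-40 80 0 0 1;-60 110 0 0 0;-60 140 0 0 -1;-60 170 0 0 -1;-60 200 0 0 -1;-60 230 0 0 -1;-60 230 0 0 -1")

```text
clock: 6.53
position: [567.2, -132.1, 248.0]
ee_rot: [-0.705, -0.047, 0.706, -0.048]
contact_force: [0.6, 1.3, 0.3]
gripper_width: 72.4
```

Run:
```python
from h import *
shift()
a=[]
for n,c in(("side",(100,260,210,390)),("wrist",(0,420,0,560))):
    d=get_image(n);i=d["img"][c[0]:c[1],c[2]:c[3],::-1];a.append(cv2.resize(i,(400,340),interpolation=2))
cv2.imwrite("pics/p5.png",np.hstack(a))
d=get_image("top");cv2.imwrite("pics/t5.png",d["img"][:,:,::-1])
cv2.imwrite("pics/t5z.png",cv2.resize(d["img"][110:220,110:320,::-1],None,fx=3.7,fy=3.7,interpolation=2))
```

```text
t 6.53 pos [ 567.2 -132.1  248. ] jaw yaw -172.3 w 72.4 F [0.56 1.3  0.35]
```

View pics/p5.png

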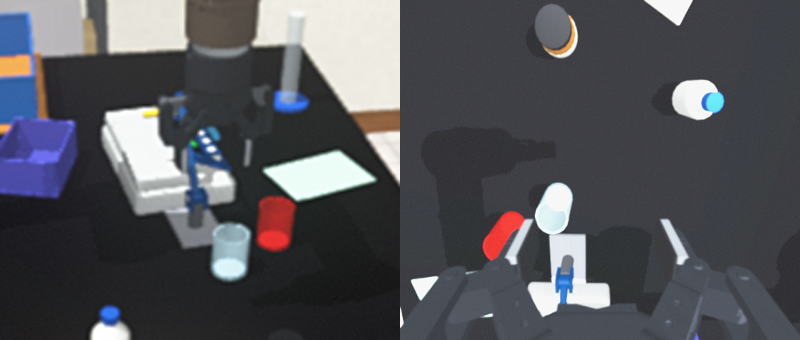

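View pics/t5z.png

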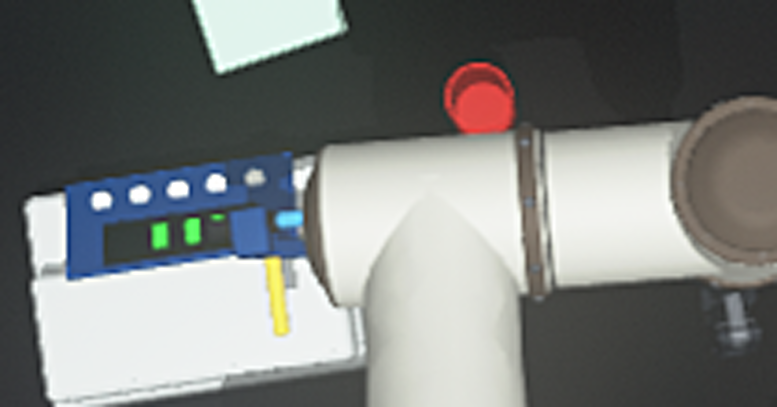

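Run:
```python
from h import *
for n,c in(("side",(195,245,295,350)),("wrist",(210,310,170,250))):
    d=get_image(n);i=d["img"][c[0]:c[1],c[2]:c[3],::-1];f=380/i.shape[1]
    cv2.imwrite(f"pics/b_{n}.png",cv2.resize(i,None,fx=6,fy=6,interpolation=2))
    h=cv2.cvtColor(d["img"],cv2.COLOR_RGB2HSV)
    for th in (150,190,215):
        m=np.zeros(h.shape[:2],np.uint8);m[c[0]:c[1],c[2]:c[3]]=((h[...,2]>th)&(h[...,1]>5)&(h[...,1]<90)&(h[...,0]>80)&(h[...,0]<115))[c[0]:c[1],c[2]:c[3]]
        k,l,s,ce=cv2.connectedComponentsWithStats(m);j=1+np.argmax(s[1:,4]);cc=s[j,:2]+s[j,2:4]/2-.5
        print(n,th,s[j],ce[j],cc,plane(d,cc,3).round(1),plane(d,ce[j],3).round(1))
    p=(626.7,-30)
    print([proj(d,(*p,z)).round(1) for z in(0,70)])
```

```text
side 150 [305 206  17  26 373] [313.0536193  217.68096515] [313.  218.5] [634.2   8.3   3. ] [635.3  12.7   3. ]
side 190 [306 206  16  25 213] [313.72300469 220.92488263] [313.5 218. ] [636.4  10.8   3. ] [633.7  -5.1   3. ]
side 215 [306 221  14  10 104] [312.63461538 225.27884615] [312.5 225.5] [624.4 -28.6   3. ] [625.1 -27.5   3. ]
[array([313.2, 226.4]), array([314.5, 209.4])]
wrist 150 [ 189  223   61   87 2344] [219.82337884 276.05759386] [219. 266.] [625.5   5.7   3. ] [623.1  21.1   3. ]
wrist 190 [ 189  223   61   87 2251] [219.75211017 276.6068414 ] [219. 266.] [625.5   5.7   3. ] [623.2  22.    3. ]
wrist 215 [ 190  224   60   86 2163] [219.87055016 277.01618123] [219.5 266.5] [624.8   6.4   3. ] [622.9  22.6   3. ]
[array([220.7, 241.2]), array([210.7, 266.2])]
```

View pics/b_wrist.png

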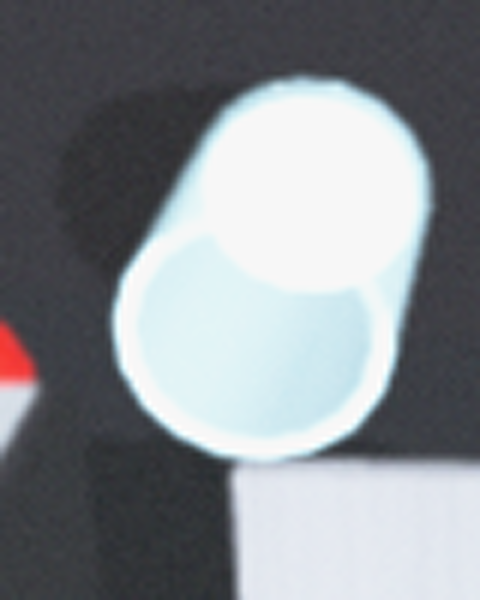

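View pics/b_side.png

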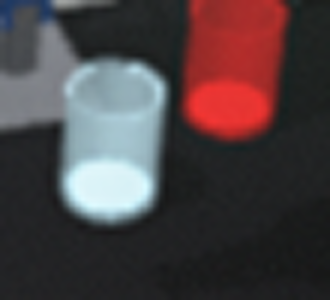

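Run:
```python
from h import *
d=get_image("wrist")
print(plane(d,(170+316/6-.4,210+184/6-.4),3),plane(d,(170+254/6-.4,210+323/6-.4),70))
shift((625,-31,250),(625,-31,110),(625,-31,24))
```

```text
[624.38390179 -32.55889497   3.        ] [625.59573939 -33.2386216   70.        ]
t 6.83 pos [ 567.  -127.   248.4] jaw yaw -171.9 w 85.3 F [-0.6  -0.48 -0.56]
(625, -31, 250) -> [ -1.6 -86.9 -70.9]
(625, -31, 110) -> [138.4 -86.9 -70.9]
(625, -31, 24) -> [224.4 -86.8 -70.9]
```

Call:
apply_moves(targets="0 -29 -24 0 -1;0 -58 -48 0 -1;0 -86 -71 0 -1;0 -86 -71 0 -1;30 -86 -71 0 -1;60 -86 -71 0 -1;90 -86 -71 0 -1;120 -86 -71 0 -1;130 -86 -71 0 -1;130 -86 -71 0 -1")

```text
clock: 7.67
position: [623.3, -32.4, 115.4]
ee_rot: [-0.703, -0.05, 0.708, -0.05]
contact_force: [-0.1, 0.7, 0.2]
gripper_width: 85.1
```

Run:
```python
from h import *
shift((625,-31.5,18))
for n in ("side","wrist"):
    d=get_image(n);cv2.imwrite(f"pics/q6{n}.png",d["img"][:,:,::-1])
```

```text
t 7.67 pos [623.3 -32.4 115.4] jaw yaw -171.9 w 85.1 F [-0.07  0.71  0.2 ]
(625, -31.5, 18) -> [97.4 -0.7 -2.4]
```

View pics/q6side.png

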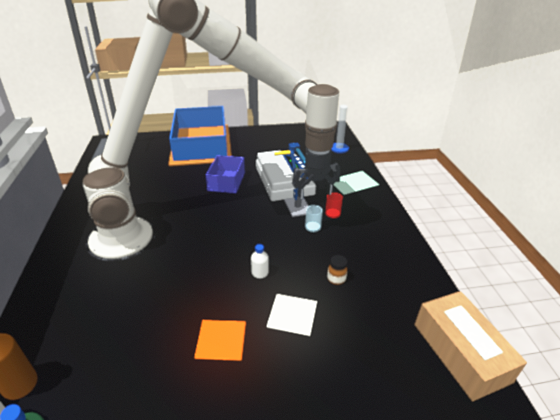

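View pics/q6wrist.png

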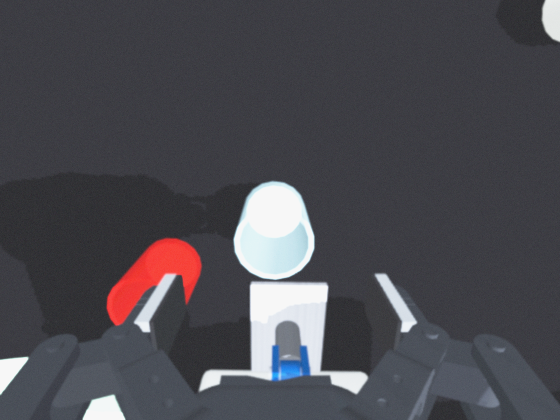

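Call:
apply_moves(targets="25 0 -2 0 -1;50 0 -2 0 -1;72 0 -2 0 -1;88 0 -2 0 -1;97 0 -2 0 -1;97 0 -2 0 -1;97 0 -2 0 -1")

```text
clock: 8.35
position: [628.7, -32.5, 23.0]
ee_rot: [0.706, 0.05, -0.704, 0.05]
contact_force: [1.0, -0.1, -0.3]
gripper_width: 85.4
```

Run:
```python
from h import *
shift((625,-31.5,18))
a=[]
for n,c in(("side",(140,250,240,380)),("wrist",(0,420,0,560))):
    d=get_image(n);i=d["img"][c[0]:c[1],c[2]:c[3],::-1];a.append(cv2.resize(i,(400,330),interpolation=2))
cv2.imwrite("pics/p7.png",np.hstack(a))
```

```text
t 8.35 pos [628.7 -32.5  23. ] jaw yaw -171.9 w 85.4 F [ 0.99 -0.07 -0.28]
(625, -31.5, 18) -> [ 5.  -1.5  3.6]
```

View pics/p7.png

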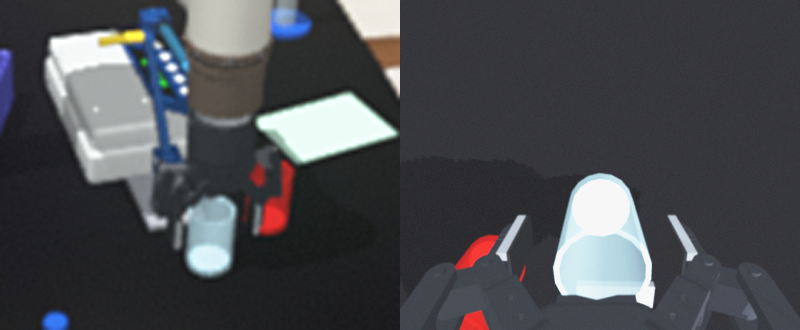

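Call:
apply_moves(targets="2 0 1 0 -0.5;4 0 1 0 0;4 0 1 0 0.5;4 0 1 0 1;4 0 1 0 1;4 0 1 0 1;4 0 1 0 1;4 0 1 0 1")

```text
clock: 9.12
position: [626.6, -32.9, 18.0]
ee_rot: [0.706, 0.049, -0.705, 0.05]
contact_force: [-0.4, -0.1, 5.3]
gripper_width: 51.0
```

Run:
```python
from h import *
shift()
a=[]
for n,c in(("side",(140,250,240,380)),("wrist",(0,420,0,560))):
    d=get_image(n);i=d["img"][c[0]:c[1],c[2]:c[3],::-1];a.append(cv2.resize(i,(400,330),interpolation=2))
cv2.imwrite("pics/p8.png",np.hstack(a))
```

```text
t 9.12 pos [626.6 -32.9  18. ] jaw yaw -172.0 w 51.0 F [-0.41 -0.05  5.27]
```

View pics/p8.png

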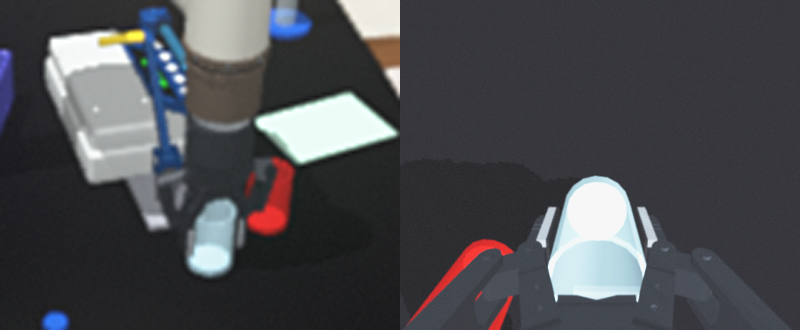

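Call:
apply_moves(targets="-8 0 0 0 1;-20 0 0 0 1;-40 0 0 0 1;-60 0 0 0 1;-85 0 0 0 1;-110 0 0 0 1;-130 0 0 0 1;-135 0 0 0 1")

```text
clock: 9.88
position: [628.6, -32.6, 157.2]
ee_rot: [0.708, 0.05, -0.702, 0.05]
contact_force: [0.0, 0.7, -0.3]
gripper_width: 50.6
```

Run:
```python
from h import *
shift((494.5,-378.5,152))
d=get_image("side");cv2.imwrite("pics/s9.png",cv2.resize(d["img"][80:300,200:400,::-1],None,fx=2.7,fy=2.7,interpolation=2))
```

```text
t 9.88 pos [628.6 -32.6 157.2] jaw yaw -171.9 w 50.6 F [ 0.02  0.73 -0.26]
(494.5, -378.5, 152) -> [  3.9 323.7 181.2]
```

View pics/s9.png

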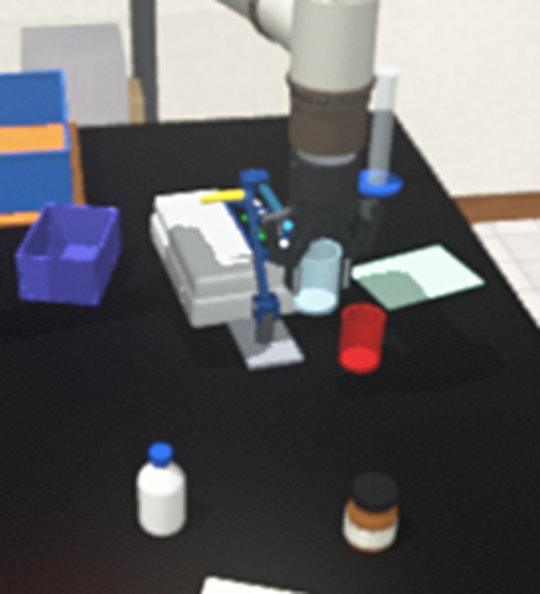

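Call:
apply_moves(targets="0 18 10 0 1;0 45 25 0 1;0 78 44 0 1;0 111 62 0 1;0 144 81 0 1;0 177 99 0 1;0 210 118 0 1;0 243 136 0 1;0 275 154 0 1;0 300 168 0 1")

```text
clock: 10.77
position: [499.6, -355.0, 150.5]
ee_rot: [-0.704, -0.049, 0.706, -0.048]
contact_force: [0.2, 0.8, -1.5]
gripper_width: 50.9
```

Run:
```python
from h import *
shift((494.5,-378.5,152),(494.5,-378.5,50))
```

```text
t 10.77 pos [ 499.6 -355.   150.5] jaw yaw -172.1 w 50.9 F [ 0.19  0.83 -1.49]
(494.5, -378.5, 152) -> [-1.5 22.6  8.3]
(494.5, -378.5, 50) -> [100.5  22.8   8.1]
```

Call:
apply_moves(targets="0 12 4 0 1;0 22 8 0 1;20 23 8 0 1;45 23 8 0 1;70 23 8 0 1;92 23 8 0 1;105 23 8 0 1;110 23 8 0 1;110 23 8 0 1")

```text
clock: 11.52
position: [496.5, -376.0, 40.2]
ee_rot: [-0.704, -0.05, 0.707, -0.049]
contact_force: [1.0, 0.1, -0.6]
gripper_width: 50.9
```

Run:
```python
from h import *
shift((494.5,-378.5,25))
a=[]
for n,c in(("side",(230,360,220,380)),("wrist",(0,420,0,560))):
    d=get_image(n);i=d["img"][c[0]:c[1],c[2]:c[3],::-1];a.append(cv2.resize(i,(400,325),interpolation=2))
cv2.imwrite("pics/p10.png",np.hstack(a))
```

```text
t 11.52 pos [ 496.5 -376.    40.2] jaw yaw -171.9 w 50.9 F [ 1.    0.11 -0.61]
(494.5, -378.5, 25) -> [15.2  2.2  2.3]
```

View pics/p10.png

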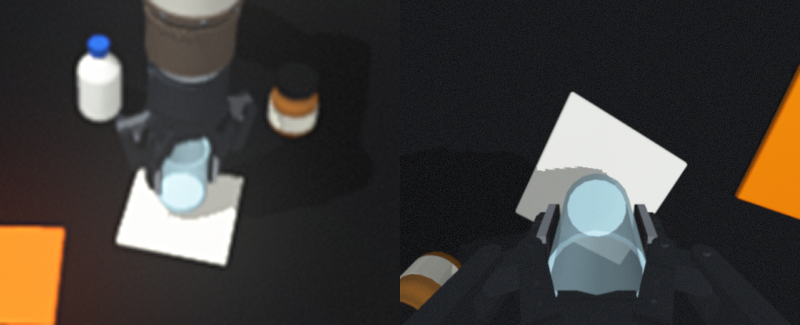

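Run:
```python
from h import *
d=get_image("side")
print([plane(d,(293.2,306.8),z).round(1) for z in (18,22,26)], proj(d,(494.5,-378.5,25)))
d=get_image("wrist")
print([plane(d,(597/400*560-560,208/325*420),z).round(1) for z in (22,25)])
print("tile corners",[plane(d,((u-400)*1.4,v*420/325),6).round(1)[:2] for u,v in((572,93),(687,163),(516,212),(621,264))])
```

```text
[array([ 499. , -368.8,   18. ]), array([ 498.3, -372.1,   22. ]), array([ 497.6, -375.4,   26. ])] [292.18880697 308.14795004]
[array([ 497.1, -371.5,   22. ]), array([ 497.3, -373.1,   25. ])]
tile corners [array([ 527.4, -449.9]), array([ 426.8, -411.8]), array([ 567.3, -348.8]), array([ 464.8, -310.2])]
```

Call:
apply_moves(targets="2 3 1 0 1;5 6 1 0 1;8 6 1 0 1;10 6 1 0 1;12 6 1 0 1;13 6 1 0 1;14 6 1 0 1;14 6 1 0 1")

```text
clock: 12.38
position: [496.8, -383.2, 28.0]
ee_rot: [-0.705, -0.05, 0.706, -0.049]
contact_force: [-0.1, 0.1, -1.5]
gripper_width: 50.8
```

Run:
```python
from h import *
shift()
```

```text
t 12.38 pos [ 496.8 -383.2   28. ] jaw yaw -172.0 w 50.8 F [-0.08  0.1  -1.45]
```

Call:
apply_moves(targets="1 0 0 0 1;2 0 0 0 1;2 0 0 0 1")

```text
clock: 12.63
position: [496.9, -383.2, 26.2]
ee_rot: [-0.705, -0.049, 0.705, -0.049]
contact_force: [-0.3, -0.0, -0.5]
gripper_width: 51.0
```

Call:
apply_moves(targets="1 0 0 0 1;1 0 0 0 1")

```text
clock: 12.8
position: [496.9, -383.2, 25.2]
ee_rot: [-0.705, -0.049, 0.705, -0.049]
contact_force: [-0.5, 0.2, -0.8]
gripper_width: 50.7
```

Call:
apply_moves(targets="1 0 0 0 1;1 0 0 0 1")

```text
clock: 12.97
position: [496.9, -383.2, 24.2]
ee_rot: [-0.705, -0.049, 0.705, -0.049]
contact_force: [-0.3, -0.0, -0.5]
gripper_width: 50.9
```

Call:
apply_moves(targets="1 0 0 0 1;1 0 0 0 1")

```text
clock: 13.13
position: [497.0, -383.3, 24.0]
ee_rot: [-0.705, -0.049, 0.705, -0.05]
contact_force: [-0.8, 0.7, 2.9]
gripper_width: 50.7
```

Call:
apply_moves(targets="0.5 0 0 0 1;0.5 0 0 0 1")

```text
clock: 13.3
position: [497.0, -383.3, 24.0]
ee_rot: [0.705, 0.049, -0.705, 0.05]
contact_force: [-1.2, 2.0, 5.6]
gripper_width: 50.7
```

The beaker's foot is on the tile: upward force has appeared at TCP z 24. Releasing.

Call:
apply_moves(targets="0 0 0 0 0.1;0 0 0 0 -0.2;0 0 0 0 -0.6;0 0 0 0 -1;0 0 0 0 -1;0 0 0 0 -1;0 0 0 0 -1;0 0 0 0 -1")

```text
clock: 13.97
position: [497.0, -383.3, 22.6]
ee_rot: [-0.705, -0.049, 0.705, -0.049]
contact_force: [0.6, 0.0, 0.8]
gripper_width: 85.8
```

Run:
```python
from h import *
shift()
a=[]
for n,c in(("side",(230,360,220,380)),("wrist",(0,420,0,560))):
    d=get_image(n);i=d["img"][c[0]:c[1],c[2]:c[3],::-1];a.append(cv2.resize(i,(400,325),interpolation=2))
cv2.imwrite("pics/p11.png",np.hstack(a))
```

```text
t 13.97 pos [ 497.  -383.3   22.6] jaw yaw -172.0 w 85.8 F [0.64 0.05 0.79]
```

View pics/p11.png

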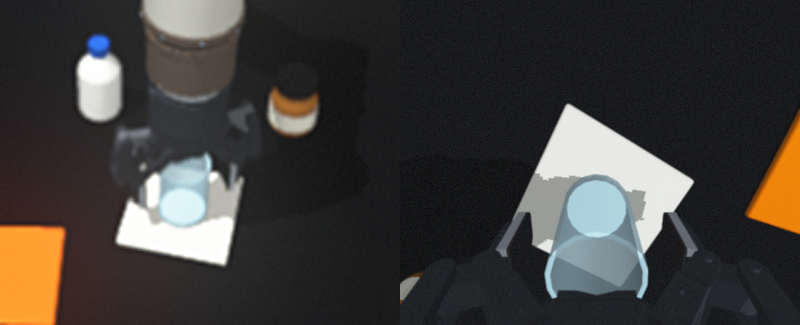

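Released, standing upright on the tile between the open fingers. Going straight up now.

Call:
apply_moves(targets="-15 0 0 0 -1;-40 0 0 0 -1;-75 0 0 0 -1;-115 0 0 0 -1;-155 0 0 0 -1;-195 0 0 0 -1;-230 0 0 0 -1;-230 -40 0 0 -1;-230 -80 0 0 -1;-230 -80 0 0 -1")

```text
clock: 14.9
position: [484.4, -299.5, 253.8]
ee_rot: [0.706, 0.051, -0.705, 0.05]
contact_force: [-0.7, 0.1, 0.1]
gripper_width: 85.6
```

Run:
```python
from h import *
shift()
for n in("side","wrist","top"):
    d=get_image(n);cv2.imwrite(f"pics/f{n}.png",d["img"][:,:,::-1])
d=get_image("top")
for p in((425,-214,100),(636,-263,70)): print(proj(d,p))
```

```text
t 14.9 pos [ 484.4 -299.5  253.8] jaw yaw -171.8 w 85.6 F [-0.66  0.06  0.15]
[330.33441326 232.7270595 ]
[344.0319477  158.09884713]
```

View pics/fside.png

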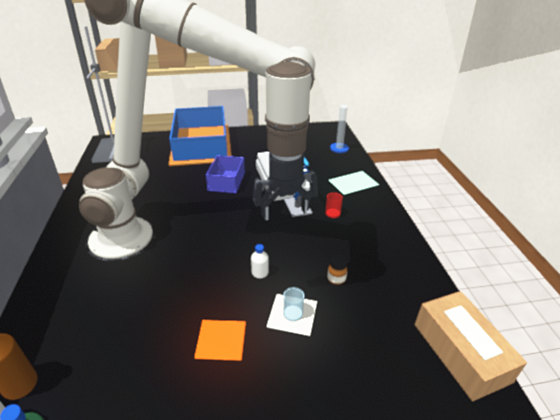

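View pics/fwrist.png

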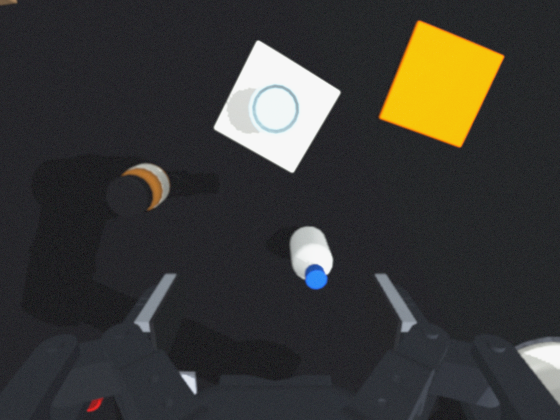

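View pics/ftop.png

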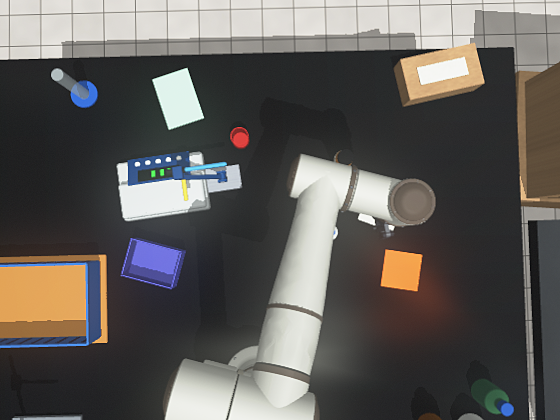

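The wrist view shows the beaker at (276,108), upright on the tile centred at about (277,107). The top view shows the blue arm lying back over the case, with the handle at (185,190). The bottle, jar and basket are where they were, and the gripper is clear of everything.

```bash
python3 -c "
from bench import job
print(job.job_done())"
```

```text
the job is handed in; nothing more can be done
None
```

The arm is back over the meter's case and the beaker stands on the white tile. I handed the job in at about 15 s of the 64 s allowed, and no verdict was reported.

- **Swinging the arm:** I pushed the yellow handle level with the shut fingers at 60–100 mm/s, with about 3 N or less at each check. The arm passed its balance point, left the fingers and came to rest by itself. In the last top view the handle lies over the case. I could not read the hinge joint directly, so its angle and speed are judged from the pictures and the push speed.
- **Moving the beaker:** I gripped it (about 51 mm opening), carried it above the height of the bottle and jar, and lowered it until I felt contact (3 to 6 N). Then I opened the fingers and went straight up. The last wrist view shows it upright, within a few millimetres of the tile's centre.
- **Other things:** The bottle, jar and basket show no visible shift. I did not re-measure them; the jar and bottle were partly hidden in the last top view. I saw no contact with the electrode in any picture.
- **Disagreement:** Estimates of the beaker and tile positions from different cameras differed by 2 to 7 mm. I corrected the placing by 6 mm before setting it down.

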